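Ring gauge onto a threaded stud

TASK

Check the stud with the thread ring gauge: set the ring over the upright stud and screw it down clockwise until you feel it come up against the stop nut, firmly but gently, without forcing it. Then slacken it by half a turn so that it stands clear of the nut, and leave it there on the thread, level, with the bystanders untouched.

Things in the scene. Friction and masses are not known exactly. Their poses are not given: they have to be found in the camera images.
- ring: ring gauge of bare steel, outside diameter 54 mm, height 24 mm, bore 29.6 mm, knurled, 0.18 kg; lies flat on the bench. Origin: centre of its underside, z up its axis. Inside, a two-start right-hand thread: four 2.6 mm thick lugs reaching in to 11.3 mm from the axis, on its +x and -x sides 5 mm above the underside and on its +y and -y sides 8 mm above it
- stand: fixed dark steel plate 90x90x12 mm with an upright bare steel stud in its middle. Origin: centre of the plate's underside, z up along the stud. On the stud sits the fixed stop nut: dark hexagon, 30 mm across flats, 9 mm high, set at another height each time (top face 37.5 to 42 mm above the plate's underside) and not measured: it has to be felt
- stud_tip (a point): centre of the stud's top, 64.5 mm above the stand's underside; the tip tapers from 9 mm thick to the core's 19 mm over 6 mm. Set over it, the ring comes to rest on the thread at any yaw, its underside 47 to 54 mm above the stand's underside (lowest with its lugs just counter-clockwise of the thread ends), and needs no searching for the thread
- thread_end (a point): on the stud's axis, 56 mm above the stand's underside, at the height where the thread ends; the two ends lie on the stand's +x and -x sides. Thread 27.6 mm over its crests, right-hand, two starts, lead 12 mm a turn: clockwise from above lowers the ring. Axial play 1 mm; bearing on the nut, it presses with 5 N (firm) soon after touching and 25 N (forced) an eighth of a turn later
- dropper: brown dropper bottle, 35x35x76 mm, a bystander; origin at the centre of its underside
- vial: small vial with a black cap, 26x26x56 mm, a bystander; origin at the centre of its underside
- weight: small brass check weight with a knob, 23x23x26 mm, a bystander; origin at the centre of its underside
Mind the look-alikes: they are no part of the job. Of the things shaped like the ring, the steel one is meant.

How it is judged:
By the outcome, as a careful person would: the job done as asked, in the order asked, and still so for the second after the job is handed in, with the robot touching nothing.
It also fails if it takes over 67 s, if anything falls off the work surface, if the arm or the gripper's body presses on something with over 40 N, if the wrist force passes 120 N, or if a joint passes its speed limit or range.

ROBOT

A 6-joint arm with a two-finger parallel gripper is mounted at the origin on a cart in front of the work surface, level with it; the furniture and walls round the work are solid. World frame = base frame: x ahead of the robot, y to its left, z up, the work surface at z = 0. Lengths are in m, angles in rad, forces in N, time in s.
With the tool pointing down it reaches from about 0.35 to 0.975 m from the base axis. Payload 4.9 kg.
Tool frame: the origin (TCP) lies on the centre line of the jaws, within the pads' length; the fingertips stand ctrl.tcp_to_tips ahead of it and the grasp point (between the pads) lies 3 mm ahead of it (ctrl.tcp_to_tips is the distance from the TCP to the fingertips, in m); z points along the fingers, y is the direction in which the jaws open and shut (so a half turn about z gives the same grasp; the last joint's range is limited). The gripper opens to 85 mm and grips with 20 to 120 N. Pads are 22 mm wide; open, the fingers measure 114 mm over their backs; the gripper's body (76 mm by 85 mm) begins 54 mm behind the grasp point. The pads swing forward as they close: fully open they stand 13 mm farther back than shut.
Start: joints at [-1.342, 0.053, 1.613, -0, 1.476, -0.119], TCP at [0.213, -0.588, 0.223] pointing down, gripper open.
Joint ranges: [-3.01, 3.01], [-1.01, 2.22], [0.06, 2.58], [-1.02, 4.17], [0.09, 2.62], [-3.14, 3.14]. Speed limits (rad/s): [2.57, 2.57, 3.14, 3.14, 3.14, 3.14].

INTERFACE

Orientations are given as a rotation vector (axis times angle).
In Python, from station import ctrl, vision gives the robot as it stands.
- The arm moves only by the tool jog_arm, never from a script. Its argument "deltas" is a list of rows, each a list of 7 numbers: the turn, a rotation vector about the tool's x, y, z in rad, then the shift along the tool's x, y, z in cm, then the opening, from 0 (shut) to 1 (fully open). A call has 1 to 12 rows; each row shifts and turns the commanded pose from where the row before left it, along the tool's axes as they then stand; what a row does not reach is not made up. A row lasts 1/12 s, in which the tool goes at most 41.7 mm and 7.16 degrees, less where a joint would pass 70% of its speed; a pose out of reach is approached as far as the arm can. A call with a gripper value outside its range is refused whole. The fingers move at their own pace and stop on an object; "grip_force" is the grip in N (left out, the last holds). Time passes only in rows, so rows that do not move let the fingers close. It gives the time, the measured TCP pose, the force and the opening at its end, in the units of the state.
- ctrl.get_obs(): the state, without advancing time (a new reading comes with each control period).
- vision.get_image(name): name is "scene" or "side" or "wrist"; returns (picture, depth): 420x560x3 uint8, red, green, blue; 420x560 float32, m along the optical axis (not along the pixel's ray), 0 where there is no reading.
- vision.calibration(name): a dict with "fx", "fy", "cx", "cy" (pixels), "dist" ([k1, k2, p1, p2, k3] as OpenCV has them; the pictures are not rectified), "rvec" (rotation vector, rad) and "tvec" (3), from world to camera coordinates, as OpenCV has them; the wrist camera has in their place "hand_eye" (4x4, takes a point from camera to tool coordinates, whose origin is the TCP and whose axes are the flange's). Camera axes: x right, y down, z forward; pixel columns grow to the right and rows downward; lengths in m; the calibration is good to about 2 mm. A picture is of the moment at which its call begins: read the wrist's pose just before it. calibration takes no time and is no camera call.
- ctrl.finish_job(): hands the job in, once; it reports no verdict.
The state is a dict: "t": time; "q": joint angles; "dq": joint speeds; "effort": joint torques, N m; "tool_pos": TCP position; "tool_rot": TCP orientation; "contact_force": force on the tool from outside, world axes, zero at the start; "wrist_torque": the same for the moment, N m; "opening": finger opening in m.
Only numpy, scipy, OpenCV 4.12 (cv2) and the standard library are available. Lean on these libraries where they do the work, as an engineer would, in place of code of your own. Each camera call takes 0.05 s, during which the arm holds its last target. There are 200 camera calls.

## Working session

There is one attempt and no reset: what is moved stays moved. The work goes in short steps, Python scripts to look and compute and a tool call to move; the robot and the scene stay as the last step left them, time stands still between calls to the robot, and variables do not carry over. Pictures are saved under pics/ and viewed, about 8 in all and at most 12, crops included, and the job is handed in when it is done.

Besides the shell and the picture viewer there is one more tool, called after ">>>" by a JSON object that holds its "name" and its "arguments". jog_arm: Moves the arm, as the interface text tells. Its arguments: {"type":"object","properties":{"deltas":{"type":"array"},"grip_force":{"type":"number"}},"required":["deltas"]}

```bash
mkdir -p pics; ls; cat > h.py <<'E'
import numpy as np, cv2
from scipy.spatial.transform import Rotation as R
from station import ctrl, vision
def grab(n,save=None):
    o=ctrl.get_obs(); im,d=vision.get_image(n)
    if save: cv2.imwrite('pics/'+save,im[:,:,::-1])
    c=vision.calibration(n); K=np.array([[c['fx'],0,c['cx']],[0,c['fy'],c['cy']],[0,0,1]])
    if n=='wrist':
        T=np.eye(4);T[:3,:3]=R.from_rotvec(o['tool_rot']).as_matrix();T[:3,3]=o['tool_pos']
        T=T@np.array(c['hand_eye'])
    else:
        T=np.eye(4);T[:3,:3]=R.from_rotvec(np.ravel(c['rvec'])).as_matrix();T[:3,3]=np.ravel(c['tvec']);T=np.linalg.inv(T)
    return im,d,K,np.array(c['dist'],float),T
def ray(px,K,D,T):
    p=cv2.undistortPoints(np.array(px,float).reshape(-1,1,2),K,D).reshape(-1,2)
    return np.c_[p,np.ones(len(p))]@T[:3,:3].T, T[:3,3]
def onplane(px,z,K,D,T):
    r,o=ray(px,K,D,T); return o+r*((z-o[2])/r[:,2])[:,None]
def cloud(d,K,D,T):
    v,u=np.mgrid[:420,:560]; r,o=ray(np.c_[u.ravel(),v.ravel()],K,D,T)
    P=o+r*d.reshape(-1,1); P[d.ravel()<=0]=np.nan
    return P.reshape(420,560,3)
E
python3 - <<'E'
from h import *
for n in('scene','side','wrist'): 
    im,d,K,D,T=grab(n); cv2.imwrite(f'pics/{n}0.png',im[:,:,::-1]); np.savez(f'{n}0.npz',im=im,d=d,K=K,D=D,T=T)
    print(n,T.round(3).tolist())
a=cv2.imread('pics/scene0.png');b=cv2.imread('pics/side0.png')
print(ctrl.tcp_to_tips,ctrl.get_obs())
E
```

```text
pics
scene [[-0.863, -0.327, 0.385, 0.159], [-0.505, 0.555, -0.661, 0.649], [0.002, -0.765, -0.644, 0.746], [0.0, 0.0, 0.0, 1.0]]
side [[0.982, -0.162, 0.098, 0.449], [-0.189, -0.863, 0.469, -0.42], [0.009, -0.479, -0.878, 0.824], [0.0, 0.0, 0.0, 1.0]]
wrist [[0.341, -0.897, -0.28, 0.285], [-0.94, -0.326, -0.101, -0.561], [-0.001, 0.298, -0.955, 0.373], [0.0, 0.0, 0.0, 1.0]]
0.022 {'t': 0.15, 'q': array([-1.34197689e+00,  5.32209232e-02,  1.61392476e+00, -2.48185111e-05,
        1.47599052e+00, -1.18978313e-01]), 'dq': array([ 0.00012437, -0.00075433, -0.00297154,  0.0014341 ,  0.00140748,
       -0.00037914]), 'effort': array([ 1.09974455e-03, -3.94240594e+01, -3.70720375e+01, -3.76061269e-05,
        4.64340366e-03,  1.76889705e-05]), 'tool_pos': array([ 0.21291589, -0.58711171,  0.22236787]), 'tool_rot': array([-3.09269279e+00, -5.43307296e-01,  1.71757413e-04]), 'contact_force': array([-0.39098051,  0.14067664, -0.39140744]), 'wrist_torque': array([ 0.02481595, -0.02624613, -0.0212575 ]), 'opening': 0.08525125085039695}
```

View pics/scene0.png

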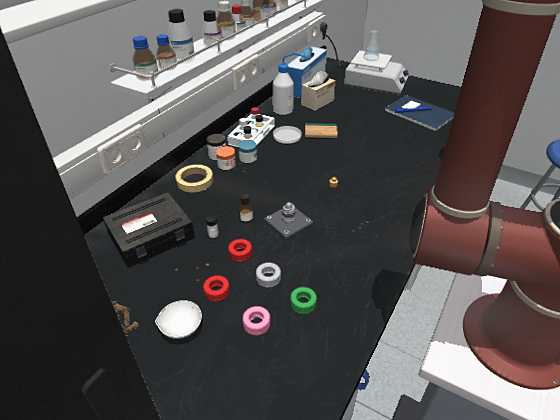

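View pics/side0.png

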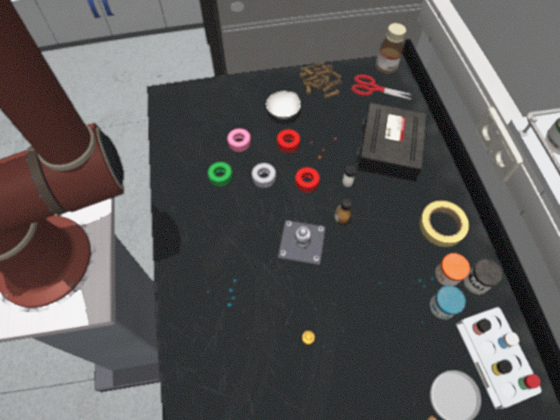

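The steel ring is the grey one, at scene (268,274) and side (263,175). The stand is at side (302,242). The other rings are coloured. The vial is at side (348,178), the dropper at (344,211) and the brass weight at (308,338).

```bash
python3 - <<'E'
from h import *
def L(n):
    z=np.load(n+'0.npz'); return [z[k] for k in('im','d','K','D','T')]
for n,px in(('side',dict(ring=(263,175),stand=(302,242),weight=(308,338),vial=(348,178),drop=(344,211),red1=(307,179),green=(220,174))),('scene',dict(ring=(268,274),red1=(240,249),green=(303,299),weight=(333,182),vial=(212,227),drop=(246,208),stand=(289,219)))):
    im,d,K,D,T=L(n); P=cloud(d,K,D,T)
    for k,(u,v) in px.items():
        z=0.024 if k in('ring','red1','green') else 0.012
        print(n,k,onplane([(u,v)],z,K,D,T).round(4)[0], im[v,u], P[v,u].round(3))
    # ring points: cloud window
    u,v=px['ring']; w=P[v-22:v+23,u-22:u+23].reshape(-1,3)
    c0=onplane([(u,v)],.024,K,D,T)[0]
    m=(w[:,2]>.018)&(w[:,2]<.03)&(np.hypot(*(w-c0)[:,:2].T)<.033); q=w[m]
    if len(q)>10:
        (cx,cy),r=cv2.minEnclosingCircle(q[:,:2].astype(np.float32)); print('  ringfit',cx,cy,r,len(q),np.median(q[:,2]))
    u,v=px['stand']; w=P[v-40:v+41,u-40:u+41].reshape(-1,3)
    c0=onplane([(u,v)],.012,K,D,T)[0]
    m=(w[:,2]>.008)&(w[:,2]<.016)&(np.hypot(*(w-c0)[:,:2].T)<.075); q=w[m]
    print('  plate',len(q),cv2.minAreaRect(q[:,:2].astype(np.float32)))
    m=(w[:,2]>.05)&(w[:,2]<.075)&(np.hypot(*(w-c0)[:,:2].T)<.06); q=w[m]
    print('  stud',len(q),q.mean(0),q[:,2].max())
E
```

```text
side ring [0.5079 0.1095 0.024 ] [36 45 41] [ 0.51   0.126 -0.001]
side stand [ 0.5625 -0.0667  0.012 ] [82 79 89] [ 0.559 -0.077  0.036]
side weight [ 0.5318 -0.2668  0.012 ] [241 217 103] [ 0.53  -0.269  0.026]
side vial [0.7021 0.0731 0.012 ] [179 173 164] [0.695 0.059 0.035]
side drop [ 0.6703 -0.0101  0.012 ] [117  86  51] [ 0.66  -0.029  0.05 ]
side red1 [0.605  0.0803 0.024 ] [40 47 50] [ 0.61   0.098 -0.004]
side green [0.4109 0.1306 0.024 ] [49 49 54] [ 0.41   0.148 -0.001]
  ringfit 0.5090956091880798 0.11607164144515991 0.027167603373527527 264 0.022622994548311126
  plate 1322 ((0.5622765421867371, -0.0638304352760315), (0.09037726372480392, 0.08978966623544693), 69.0715103149414)
  stud 131 [ 0.56169473 -0.06512428  0.05765272] 0.06832985774037148
scene ring [0.5032 0.1266 0.024 ] [42 44 46] [0.514 0.11  0.001]
scene red1 [0.5989 0.0953 0.024 ] [ 2 21 22] [0.613 0.077 0.001]
scene green [0.4054 0.1473 0.024 ] [35 34 37] [ 0.414  0.13  -0.001]
scene weight [ 0.5303 -0.2616  0.012 ] [255 223 124] [ 0.527 -0.254  0.018]
scene vial [0.7094 0.059  0.012 ] [155 159 157] [0.691 0.079 0.036]
scene drop [ 0.6776 -0.0441  0.012 ] [71 51 33] [ 0.653 -0.011  0.047]
scene stand [ 0.5595 -0.0638  0.012 ] [111 110 114] [ 0.552 -0.051  0.025]
  ringfit 0.5073974132537842 0.12166441231966019 0.02729208394885063 293 0.023275902770441004
  plate 666 ((0.5610658526420593, -0.06036199629306793), (0.091617651283741, 0.0909329280257225), 68.01832580566406)
  stud 71 [ 0.55914376 -0.05754551  0.05701392] 0.06655126888430607
```

View pics/wrist0.png

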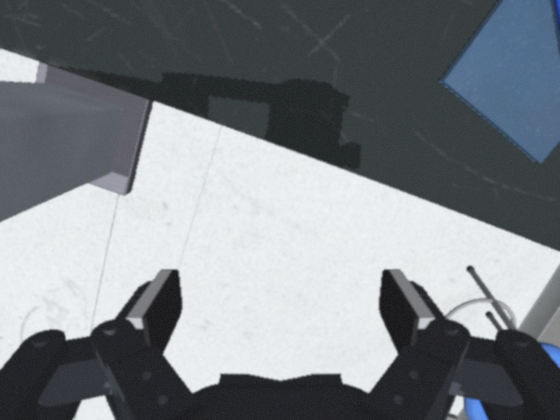

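>>> {"name": "jog_arm", "arguments": {"deltas": [[0,0,0,2.15,-2.35,0,1],[0,0,0,2.15,-2.35,0,1],[0,0,0,2.15,-2.35,0,1],[0,0,0,2.15,-2.35,0,1],[0,0,0,2.15,-2.35,0,1],[0,0,0,2.15,-2.35,0,1],[0,0,0,2.15,-2.35,0,1],[0,0,0,2.15,-2.35,0,1],[0,0,0,2.15,-2.35,0,1],[0,0,0,2.15,-2.35,0,1],[0,0,0,2.15,-2.35,0,1],[0,0,0,2.15,-2.35,0,1]]}}

```text
t: 1.15
tool_pos: [0.3596, -0.2329, 0.2231]
tool_rot: [-3.094, -0.543, -0.0]
contact_force: [0.7, -0.4, -0.3]
opening: 0.0851
```

>>> {"name": "jog_arm", "arguments": {"deltas": [[0,0,0,2.15,-2.35,0,1],[0,0,0,2.15,-2.35,0,1],[0,0,0,2.15,-2.35,0,1],[0,0,0,2.15,-2.35,0,1],[0,0,0,2.15,-2.35,0,1],[0,0,0,2.15,-2.35,0,1],[0,0,0,2.15,-2.35,0,1],[0,0,0,2.15,-2.35,0,1],[0,0,0,2.15,-2.35,0,1],[0,0,0,2.15,-2.35,0,1],[0,0,0,2.15,-2.35,0,1],[0,0,0,2.15,-2.35,0,1]]}}

```text
t: 2.15
tool_pos: [0.506, 0.1202, 0.223]
tool_rot: [3.094, 0.544, -0.0]
contact_force: [0.8, -0.0, 0.0]
opening: 0.0854
```

```bash
python3 - <<'E'
from h import *
im,d,K,D,T=grab('wrist','w1.png'); np.savez('wrist1.npz',im=im,d=d,K=K,D=D,T=T)
o=ctrl.get_obs(); print(o['t'],o['q'],o['tool_pos'],o['tool_rot'])
P=cloud(d,K,D,T)
m=(P[...,2]>.018)&(P[...,2]<.03)&(np.hypot(P[...,0]-.508,P[...,1]-.118)<.035)
q=P[m]; print(len(q),cv2.minEnclosingCircle(q[:,:2].astype(np.float32)))
vs,us=np.where(m); print(us.min(),us.max(),vs.min(),vs.max())
cu,cv=int(us.mean()),int(vs.mean())
c=im[cv-60:cv+60,cu-60:cu+60,::-1]
cv2.imwrite('pics/w1c.png',np.hstack([cv2.resize(im[:,:,::-1],(400,300)),np.zeros((300,0,3),np.uint8)]) if 0 else cv2.resize(c,(600,600),interpolation=cv2.INTER_CUBIC))
E
```

```text
2.2 [ 0.0956001  -0.1970055   1.85040853  0.0038904   1.48709087  1.31467489] [0.50723018 0.12429958 0.22295631] [-3.08950745e+00 -5.48479529e-01 -2.20597053e-03]
1494 ((0.5085252523422241, 0.11738451570272446), 0.027381407096982002)
258 308 150 200
```

View pics/w1.png

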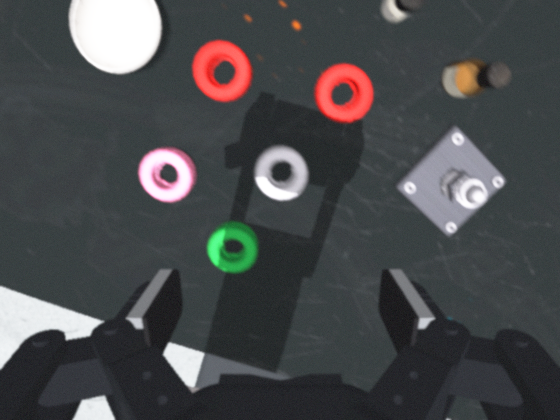

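View pics/w1c.png

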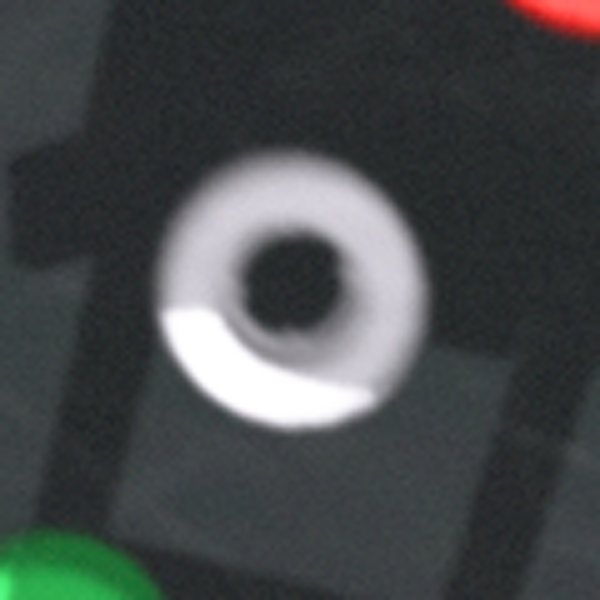

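The wrist view shows the steel ring at (281,173), the stand at (451,182) and the pink ring about 114 px to the left, so the jaws are clear at this yaw. The ring centre is about (0.508, 0.118). The lugs can't be made out.

>>> {"name": "jog_arm", "arguments": {"deltas": [[0,0,0,0,0,1.6,1],[0,0,0,0,0,2,1],[0,0,0,0,0,2,1],[0,0,0,0,0,2,1],[0,0,0,0,0,2,1],[0,0,0,0,0,2,1],[0,0,0,0,0,1.4,1],[0,0,0,0,0,1,1],[0,0,0,0,0,0,1],[0,0,0,0,0,0,1],[0,0,0,0,0,0,1]], "grip_force": 50}}

```text
t: 3.12
tool_pos: [0.5067, 0.1186, 0.0844]
tool_rot: [3.094, 0.544, 0.003]
contact_force: [0.0, -0.6, 0.4]
opening: 0.0858
```

```bash
python3 - <<'E'
from h import *
im,d,K,D,T=grab('wrist','w2.png'); np.savez('wrist2.npz',im=im,d=d,K=K,D=D,T=T)
o=ctrl.get_obs(); print(o['t'],o['q'],o['tool_pos'],o['tool_rot'],ctrl.tcp_to_tips)
P=cloud(d,K,D,T)
m=(P[...,2]>.018)&(P[...,2]<.03)&(np.hypot(P[...,0]-.508,P[...,1]-.118)<.035)
q=P[m]; print(len(q),cv2.minEnclosingCircle(q[:,:2].astype(np.float32)))
vs,us=np.where(m); print(us.min(),us.max(),vs.min(),vs.max())
cu,cv=int(us.mean()),int(vs.mean())
c=im[cv-90:cv+90,cu-90:cu+90,::-1]
cv2.imwrite('pics/w2c.png',cv2.resize(c,(600,600),interpolation=cv2.INTER_CUBIC))
E
```

```text
3.1667 [ 8.68267732e-02 -7.00283157e-02  1.97613409e+00  1.09779087e-05
  1.23296817e+00  1.30987948e+00] [0.50695504 0.11861178 0.08479094] [3.09401784 0.54344419 0.00394255] 0.022
3623 ((0.5088520050048828, 0.1178031712770462), 0.02705029956996441)
242 322 179 257
```

View pics/w2c.png

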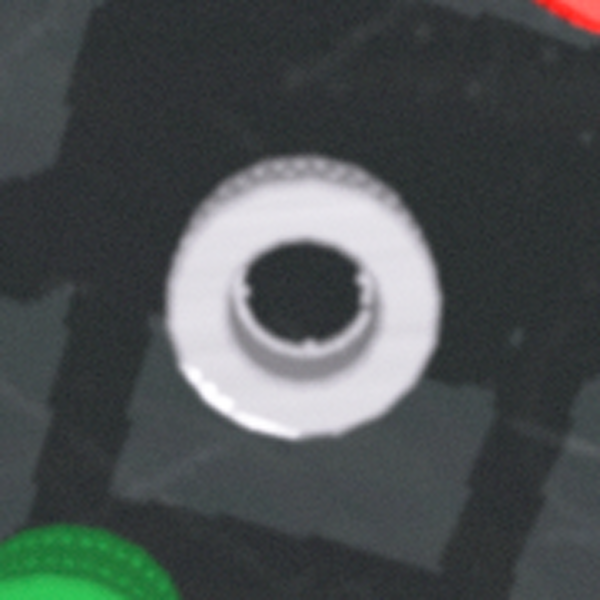

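>>> {"name": "jog_arm", "arguments": {"deltas": [[0,0,0,0.15,0.1,1,1],[0,0,0,0,0,1.5,1],[0,0,0,0,0,1.5,1],[0,0,0,0,0,1.4,1],[0,0,0,0,0,0.5,1],[0,0,0,0,0,0,1],[0,0,0,0,0,0,1],[0,0,0,0,0,0,0.5],[0,0,0,0,0,0,0.5],[0,0,0,0,0,0,0.5],[0,0,0,0,0,0,0.4]], "grip_force": 50}}

```text
t: 4.08
tool_pos: [0.5082, 0.1182, 0.025]
tool_rot: [3.094, 0.544, 0.002]
contact_force: [-0.3, 0.1, -0.3]
opening: 0.039
```

>>> {"name": "jog_arm", "arguments": {"deltas": [[0,0,0,0,0,0,0.4],[0,0,0,0,0,0,0.4],[0,0,0,0,0,0,0.4],[0,0,0,0,0,0,0.4]]}}

```text
t: 4.42
tool_pos: [0.5076, 0.1181, 0.0243]
tool_rot: [-3.094, -0.544, -0.0]
contact_force: [-0.7, 0.0, 0.4]
opening: 0.0341
```

```bash
python3 - <<'E'
from h import *
im,d,K,D,T=grab('wrist','w3.png'); print(ctrl.get_obs()['opening'],ctrl.get_obs()['contact_force'])
a=grab('side','s3.png')[0]
a=cv2.resize(a[110:250,180:380,::-1],(560,392),interpolation=cv2.INTER_CUBIC)
cv2.imwrite('pics/c3.png',np.vstack([cv2.resize(im[...,::-1],(280,210)).repeat(1,0)[:, :] if 0 else cv2.resize(im[200:420,:,::-1],(560,220)),a[:370]]))
E
```

```text
0.03393310788395821 [-0.52318852 -0.68501682 -0.51697851]
```

View pics/c3.png

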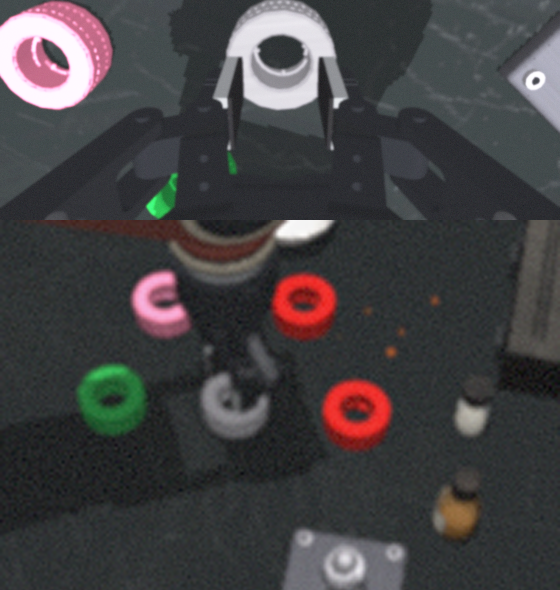

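```bash
python3 - <<'E'
from h import *
im,d,K,D,T=grab('wrist')
o=ctrl.get_obs(); P=cloud(d,K,D,T)
Tt=np.eye(4);Tt[:3,:3]=R.from_rotvec(o['tool_rot']).as_matrix();Tt[:3,3]=o['tool_pos']
Q=(P-Tt[:3,3])@Tt[:3,:3]  # tool coords
q=Q.reshape(-1,3)*1000
# ring: highest flat at z world .02-.028
m=(P[...,2]>.016)&(P[...,2]<.03)&(np.hypot(P[...,0]-.508,P[...,1]-.118)<.06)
w=P[m];print('ring-ish',len(w),cv2.minEnclosingCircle(w[:,:2].astype(np.float32)),np.percentile(w[:,2],[5,50,95]))
for r in range(250,360,8):
    print(r,[tuple((Q[r,c]*1000).round(0).astype(int)) for c in (215,225,235,245,280,315,325,335,345)])
cv2.imwrite('pics/c4.png',cv2.resize(im[190:370,180:380,::-1],(800,720)[0:2] if 0 else (660,594),interpolation=cv2.INTER_CUBIC))
E
```

```text
ring-ish 5665 ((0.5087152719497681, 0.11783335357904434), 0.027401883155107498) [0.01851491 0.02400813 0.02515507]
250 [(np.int64(-3), np.int64(-36), np.int64(25)), (np.int64(-3), np.int64(-30), np.int64(24)), (np.int64(8), np.int64(-22), np.int64(1)), (np.int64(8), np.int64(-17), np.int64(0)), (np.int64(-2), np.int64(0), np.int64(23)), (np.int64(8), np.int64(17), np.int64(0)), (np.int64(8), np.int64(22), np.int64(0)), (np.int64(-3), np.int64(31), np.int64(24)), (np.int64(-2), np.int64(36), np.int64(23))]
258 [(np.int64(-8), np.int64(-36), np.int64(24)), (np.int64(-8), np.int64(-31), np.int64(24)), (np.int64(12), np.int64(-19), np.int64(-16)), (np.int64(4), np.int64(-17), np.int64(-1)), (np.int64(-8), np.int64(0), np.int64(24)), (np.int64(4), np.int64(17), np.int64(0)), (np.int64(11), np.int64(20), np.int64(-15)), (np.int64(-8), np.int64(31), np.int64(24)), (np.int64(-8), np.int64(37), np.int64(24))]
266 [(np.int64(-13), np.int64(-37), np.int64(24)), (np.int64(12), np.int64(-22), np.int64(-25)), (np.int64(11), np.int64(-18), np.int64(-23)), (np.int64(0), np.int64(-17), np.int64(-1)),
[... 4035 characters left out ...]
), np.int64(24)), (np.int64(-68), np.int64(-22), np.int64(24)), (np.int64(-67), np.int64(0), np.int64(23)), (np.int64(-67), np.int64(22), np.int64(24)), (np.int64(-68), np.int64(28), np.int64(24)), (np.int64(17), np.int64(14), np.int64(-79)), (np.int64(17), np.int64(17), np.int64(-80))]
354 [(np.int64(18), np.int64(-16), np.int64(-83)), (np.int64(17), np.int64(-14), np.int64(-82)), (np.int64(-74), np.int64(-28), np.int64(24)), (np.int64(-75), np.int64(-22), np.int64(25)), (np.int64(-74), np.int64(0), np.int64(24)), (np.int64(-74), np.int64(22), np.int64(24)), (np.int64(-74), np.int64(28), np.int64(24)), (np.int64(17), np.int64(14), np.int64(-82)), (np.int64(17), np.int64(16), np.int64(-82))]
```

View pics/c4.png

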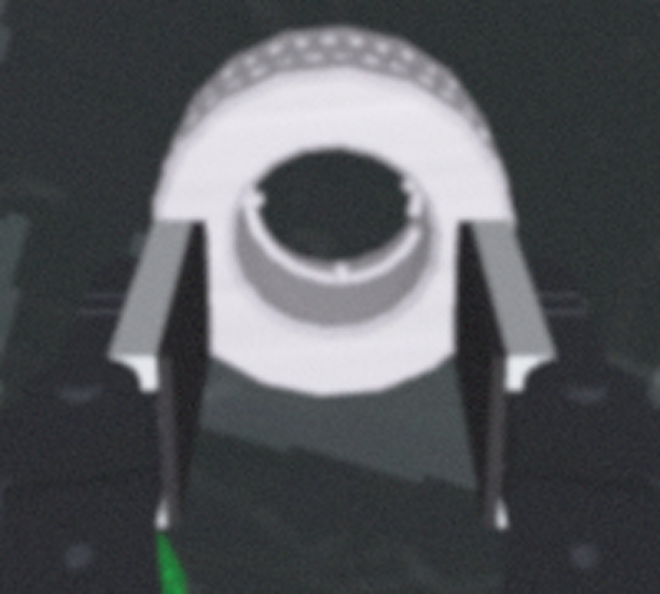

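The jaws closed to the commanded 34 mm above the ring. The depth data puts the fingertips behind the TCP, higher than `tcp_to_tips` implies. I'll reopen the jaws and measure where the tips are.

>>> {"name": "jog_arm", "arguments": {"deltas": [[0,0,0,0,0,0,0.8],[0,0,0,0,0,0,0.8],[0,0,0,0,0,0,0.8],[0,0,0,0,0,0,0.8],[0,0,0,0,0,0,0.8],[0,0,0,0,0,0,0.8],[0,0,0,0,0,0,0.8]]}}

```text
t: 5.15
tool_pos: [0.5077, 0.1181, 0.0243]
tool_rot: [-3.094, -0.544, -0.0]
contact_force: [0.4, -1.0, -0.2]
opening: 0.0682
```

```bash
cat > tips.py <<'E'
from h import *
im,d,K,D,T=grab('wrist')
o=ctrl.get_obs(); P=cloud(d,K,D,T)
Rt=R.from_rotvec(o['tool_rot']).as_matrix()
Q=(P-o['tool_pos'])@Rt*1000
h=o['opening']*500
print(o['t'],o['tool_pos'].round(4),o['opening'],o['contact_force'].round(1))
for s in(-1,1):
    y=s*Q[...,1]; m=(np.abs(Q[...,0])<14)&(y>h-2)&(y<h+16)&(P[...,2]*1000>28)
    z=Q[...,2][m]; print(s,m.sum(),np.percentile(z,[5,50,90,98]).round(1))
    f=m&(np.abs(Q[...,0]-11)<1.5); vs,us=np.where(f); top=vs.argmin(); print('  front edge tip px',us[top],vs[top],Q[vs[top],us[top]].round(1))
print(np.array(vision.calibration('wrist')['hand_eye']).round(4).tolist())
E
python3 tips.py
```

```text
5.2 [0.5076 0.1181 0.0243] 0.06822085878212732 [-0.5 -0.5  0.1]
-1 5428 [-72.7 -53.8 -27.7 -19.9]
  front edge tip px 184 263 [ 11.2 -40.4 -20.3]
1 5391 [-72.8 -53.7 -27.9 -19.8]
  front edge tip px 359 263 [  9.7  34.2 -17.3]
[[0.0004, -0.9546, -0.2979, 0.0762], [1.0, 0.0001, 0.001, -0.0], [-0.0009, -0.2979, 0.9546, -0.1509], [0.0, 0.0, 0.0, 1.0]]
```

>>> {"name": "jog_arm", "arguments": {"deltas": [[0,0,0,0.05,0,0.6,0.8],[0,0,0,0,0,0.7,0.8],[0,0,0,0,0,0.7,0.8],[0,0,0,0,0,0.6,0.8],[0,0,0,0,0,0.3,0.8],[0,0,0,0,0,0,0.8]]}}

```text
t: 5.7
tool_pos: [0.507, 0.1182, -0.0062]
tool_rot: [-3.094, -0.543, 0.004]
contact_force: [-0.2, 0.9, 0.2]
opening: 0.0684
```

```bash
python3 tips.py
```

```text
5.75 [ 0.5075  0.1182 -0.0055] 0.06814861269354011 [ 0.4 -0.3  0.6]
-1 4433 [-72.8 -61.6 -39.4 -34.8]
  front edge tip px 187 279 [ 10.9 -35.7 -33.6]
1 4429 [-72.8 -61.5 -39.5 -34.8]
  front edge tip px 372 279 [ 11.2  35.1 -34.1]
[[0.0004, -0.9546, -0.2979, 0.0762], [1.0, 0.0001, 0.001, -0.0], [-0.0009, -0.2979, 0.9546, -0.1509], [0.0, 0.0, 0.0, 1.0]]
```

>>> {"name": "jog_arm", "arguments": {"deltas": [[0,0,0,0,0,0.2,0.8],[0,0,0,0,0,0.2,0.8],[0,0,0,0,0,0,0.5],[0,0,0,0,0,0,0.5],[0,0,0,0,0,0,0.5],[0,0,0,0,0,0,0.5],[0,0,0,0,0,0,0.5],[0,0,0,0,0,0,0.5]], "grip_force": 50}}

```text
t: 6.42
tool_pos: [0.5085, 0.1183, -0.0083]
tool_rot: [3.094, 0.544, 0.001]
contact_force: [1.0, -0.1, 2.7]
opening: 0.0531
```

```bash
python3 - <<'E'
from h import *
o=ctrl.get_obs();print(o['t'],o['tool_pos'].round(4),o['opening'],o['contact_force'].round(1),o['q'].round(3))
im,d,K,D,T=grab('wrist'); P=cloud(d,K,D,T)
Rt=R.from_rotvec(o['tool_rot']).as_matrix(); Q=(P-o['tool_pos'])@Rt*1000
# ring top & inner circle in tool frame
m=(np.abs(P[...,2]-.0245)<.003)&(np.hypot(Q[...,0],Q[...,1])<40)
q=Q[m]; q=q[np.abs(q[:,1])<26.5]; print(len(q),q[:,0].min(),q[:,0].max(),q[:,1].min(),q[:,1].max(),np.median(P[m][:,2]))
cv2.imwrite('pics/c5.png',cv2.resize(im[190:370,160:400,::-1],(720,540),interpolation=cv2.INTER_CUBIC))
E
```

```text
6.4167 [ 0.5085  0.1183 -0.0083] 0.053070042414626394 [ 1.  -0.1  2.7] [ 0.086  0.078  2.009 -0.     1.054  1.309]
8890 -27.32978787100661 27.662427120251984 -26.4958578648788 26.491644129719614 0.024080317292589457
```

View pics/c5.png

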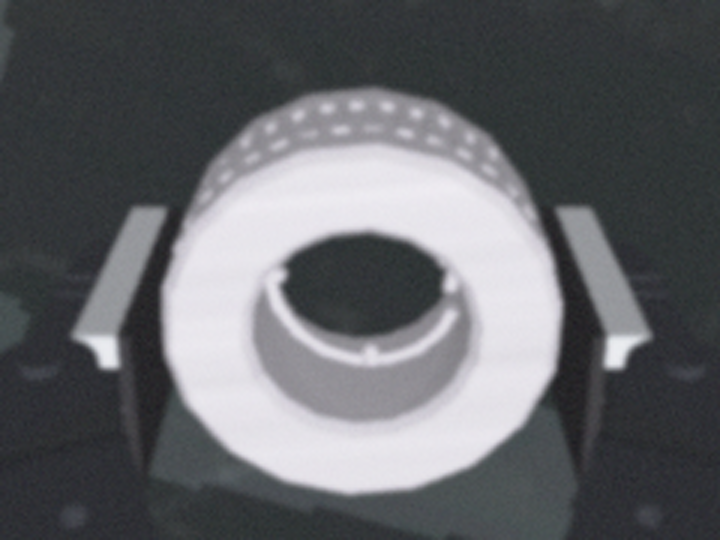

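Grip is confirmed: the jaws stopped at 53.1 mm with the ring centred between the pads. Next I lift it and refine the stand's position.

>>> {"name": "jog_arm", "arguments": {"deltas": [[0,0,0,0,0,-0.3,0.45],[0,0,0,0,0,-0.7,0.45],[0,0,0,0,0,-1,0.45],[0,0,0,0,0,-1.5,0.45],[0,0,0,0,0,-2,0.45],[0,0,0,0,0,-2,0.45],[0,0,0,0,0,-2,0.45],[0,0,0,0,0,-1,0.45],[0,0,0,0,0,-0.5,0.45],[0,0,0,0,0,0,0.45],[0,0,0,0,0,0,0.45],[0,0,0,0,0,0,0.45]], "grip_force": 60}}

```text
t: 7.47
tool_pos: [0.507, 0.1182, 0.0997]
tool_rot: [-3.094, -0.543, 0.004]
contact_force: [0.1, 0.4, -2.7]
opening: 0.0527
```

```bash
cat > stand.py <<'E'
from h import *
o=ctrl.get_obs();print(o['t'],o['tool_pos'].round(4),o['tool_rot'].round(3),o['opening'],o['contact_force'].round(1),o['wrist_torque'].round(3),o['q'].round(3))
im,d,K,D,T=grab('wrist'); P=cloud(d,K,D,T)
r=np.hypot(P[...,0]-.561,P[...,1]+.062); z=P[...,2]
w=P[(r<.075)&(z>.008)&(z<.016)]
print('plate',len(w),cv2.minAreaRect(w[:,:2].astype(np.float32)),np.median(w[:,2]))
w=P[(r<.02)&(z>.0625)&(z<.068)]
if len(w): print('tip',len(w),w.mean(0),np.ptp(w,axis=0))
w=P[(r<.02)&(z>.045)&(z<.068)]
if len(w): print('stud',len(w),cv2.minEnclosingCircle(w[:,:2].astype(np.float32)))
Rt=R.from_rotvec(o['tool_rot']).as_matrix(); Q=(P-o['tool_pos'])@Rt*1000
m=(np.hypot(Q[...,0],Q[...,1])<29)&(np.abs(Q[...,2]+32)<3); q=Q[m]
print('ringtop',len(q),q.min(0),q.max(0),np.median(q[:,2]))
E
python3 stand.py
```

```text
7.4667 [0.507  0.1182 0.0997] [-3.094 -0.543  0.004] 0.05272166758557971 [ 0.1  0.4 -2.7] [-0.004  0.041  0.078] [ 0.086 -0.085  1.963  0.     1.266  1.309]
plate 8008 ((0.5616083741188049, -0.0629289448261261), (0.09153854846954346, 0.09036369621753693), 69.16802215576172) 0.012339224611353047
stud 584 ((0.5601867437362671, -0.059729497879743576), 0.013587789610028267)
ringtop 9151 [-27.00421429 -26.99607203 -34.98205916] [ 27.389241    26.93976593 -29.00279297] -32.2559063246865
```

>>> {"name": "jog_arm", "arguments": {"deltas": [[0,0,-0.12,0,0,0,0.45],[0,0,-0.12,0,0,0,0.45],[0,0,-0.12,0,0,0,0.45],[0,0,-0.12,0,0,0,0.45],[0,0,-0.12,0,0,0,0.45],[0,0,-0.12,0,0,0,0.45],[0,0,-0.12,0,0,0,0.45],[0,0,-0.12,0,0,0,0.45],[0,0,-0.12,0,0,0,0.45],[0,0,-0.12,0,0,0,0.45],[0,0,-0.12,0,0,0,0.45],[0,0,-0.12,0,0,0,0.45]]}}

```text
t: 8.52
tool_pos: [0.5073, 0.1182, 0.0999]
tool_rot: [-1.959, -2.453, 0.003]
contact_force: [0.5, 0.0, -1.3]
opening: 0.0526
```

>>> {"name": "jog_arm", "arguments": {"deltas": [[0,0,-0.12,0,0,0,0.45],[0,0,-0.12,0,0,0,0.45],[0,0,-0.12,0,0,0,0.45],[0,0,-0.12,0,0,0,0.45],[0,0,-0.12,0,0,0,0.45],[0,0,-0.12,0,0,0,0.45],[0,0,-0.12,0,0,0,0.45],[0,0,-0.12,0,0,0,0.45],[0,0,-0.12,0,0,0,0.45],[0,0,-0.12,0,0,0,0.45],[0,0,-0.12,0,0,0,0.45],[0,0,-0.12,0,0,0,0.45]]}}

```text
t: 9.52
tool_pos: [0.5073, 0.1182, 0.0999]
tool_rot: [0.145, -3.136, 0.0]
contact_force: [-0.3, 0.4, -1.6]
opening: 0.0524
```

>>> {"name": "jog_arm", "arguments": {"deltas": [[0,0,-0.12,0,0,0,0.45],[0,0,-0.12,0,0,0,0.45],[0,0,-0.12,0,0,0,0.45],[0,0,-0.12,0,0,0,0.45],[0,0,-0.12,0,0,0,0.45],[0,0,-0.12,0,0,0,0.45],[0,0,-0.12,0,0,0,0.45],[0,0,-0.12,0,0,0,0.45],[0,0,0,0,0,0,0.45],[0,0,0,0,0,0,0.45]]}}

```text
t: 10.35
tool_pos: [0.5075, 0.1182, 0.1003]
tool_rot: [1.564, -2.722, -0.001]
contact_force: [-0.0, -0.4, -2.7]
opening: 0.0528
```

```bash
python3 stand.py; python3 - <<'E'
from h import *
o=ctrl.get_obs(); Rt=R.from_rotvec(o['tool_rot']).as_matrix(); print(Rt.round(3))
print((Rt.T@(np.array([.5617,-.0624,o['tool_pos'][2]])-o['tool_pos'])*100).round(2))
im,d,K,D,T=grab('wrist','w6.png')
# unobstructed view of the stud: crop around projected stud
c=np.linalg.inv(T)@[.5617,-.0624,.06,1]; p=cv2.projectPoints(c[:3].reshape(1,3),np.zeros(3),np.zeros(3),K,D)[0].ravel(); print(p)
u,v=p.astype(int); u=min(max(u,70),490); v=min(max(v,60),360)
cv2.imwrite('pics/c6.png',cv2.resize(im[v-60:v+60,u-70:u+70,::-1],(700,600),interpolation=cv2.INTER_CUBIC))
E
```

```text
10.35 [0.5075 0.1182 0.1003] [ 1.564e+00 -2.722e+00 -1.000e-03] 0.052795989363496984 [-0.  -0.4 -2.7] [-0.003  0.005 -0.017] [ 0.086 -0.085  1.962  0.     1.266 -2.528]
plate 8662 ((0.5648122429847717, -0.0532606840133667), (0.06962990760803223, 0.09050897508859634), 69.07952117919922) 0.012428768169698401
tip 281 [ 0.56160414 -0.06040534  0.06438943] [0.01384483 0.01092428 0.00420963]
stud 1551 ((0.5617166757583618, -0.06211669743061066), 0.014395100995898247)
ringtop 9160 [-26.50683565 -26.7594403  -34.9398064 ] [ 27.56868582  26.75364133 -29.0132944 ] -32.35187457989072
[[-0.503 -0.864 -0.002]
 [-0.864  0.503 -0.   ]
 [ 0.001  0.001 -1.   ]]
[ 1.289e+01 -1.377e+01 -1.000e-02]
[19.46777022  4.82075646]
```

View pics/c6.png

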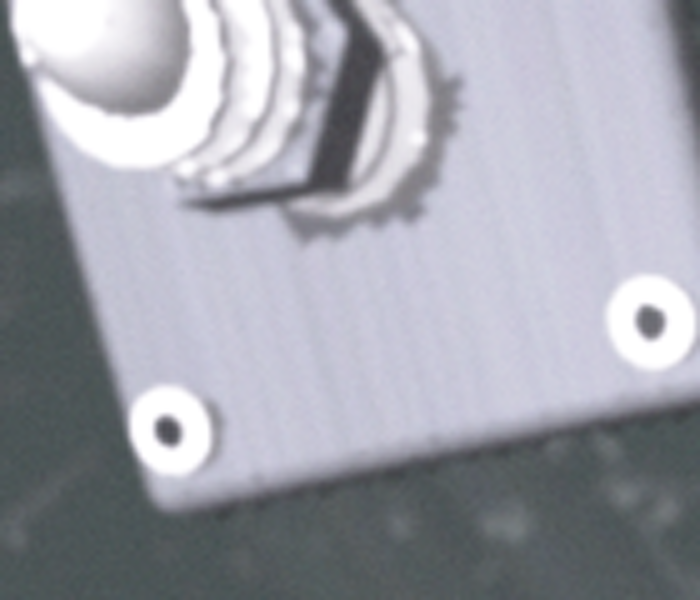

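The stud is in the image corner at pixel (19,5). The cloud puts its centre at about (0.5617, -0.0622). I'll centre it in view and measure again.

>>> {"name": "jog_arm", "arguments": {"deltas": [[0,0,0,0.6,-1.2,0,0.45],[0,0,0,1.2,-2.3,0,0.45],[0,0,0,1.2,-2.3,0,0.45],[0,0,0,1.2,-2.3,0,0.45],[0,0,0,1.2,-2.3,0,0.45],[0,0,0,1,-2.2,0,0.45],[0,0,0,0.5,-1.2,0,0.45],[0,0,0,0,0,0,0.45],[0,0,0,0,0,0,0.45],[0,0,0,0,0,0,0.45]]}}

```text
t: 11.28
tool_pos: [0.5924, -0.01, 0.1009]
tool_rot: [1.569, -2.721, -0.002]
contact_force: [-0.6, -0.2, -1.6]
opening: 0.0525
```

```bash
python3 stand.py; python3 - <<'E'
from h import *
o=ctrl.get_obs(); Rt=R.from_rotvec(o['tool_rot']).as_matrix()
print((Rt.T@(np.array([.5617,-.0624,o['tool_pos'][2]])-o['tool_pos'])*100).round(2))
im,d,K,D,T=grab('wrist','w7.png'); 
c=np.linalg.inv(T)@[.5617,-.0624,.0645,1]; p=cv2.projectPoints(c[:3].reshape(1,3),np.zeros(3),np.zeros(3),K,D)[0].ravel(); print(p)
u,v=p.astype(int)
a=im[max(v-90,0):v+90,max(u-105,0):u+105,::-1]; print(max(v-90,0),max(u-105,0),a.shape)
cv2.imwrite('pics/c7.png',cv2.resize(a,None,fx=3.3,fy=3.3,interpolation=cv2.INTER_CUBIC))
E
```

```text
11.2833 [ 0.5924 -0.01    0.1009] [ 1.569e+00 -2.721e+00 -2.000e-03] 0.05253579796539879 [-0.6 -0.2 -1.6] [-0.03   0.009 -0.049] [-0.143  0.083  1.793  0.     1.267 -2.76 ]
plate 14500 ((0.5615659356117249, -0.06332512944936752), (0.09059852361679077, 0.0909159779548645), 69.218505859375) 0.01230904055386646
tip 440 [ 0.56106321 -0.06330762  0.06433998] [0.01338287 0.01313376 0.00401508]
stud 1896 ((0.5611852407455444, -0.06312723457813263), 0.014133134856820107)
ringtop 9169 [-26.53998353 -26.96775898 -34.98799595] [ 27.74396351  26.85183301 -29.00391303] -32.339240156224555
[6.09 0.01 0.  ]
[280.51404721 131.21632273]
41 175 (180, 210, 3)
```

View pics/c7.png

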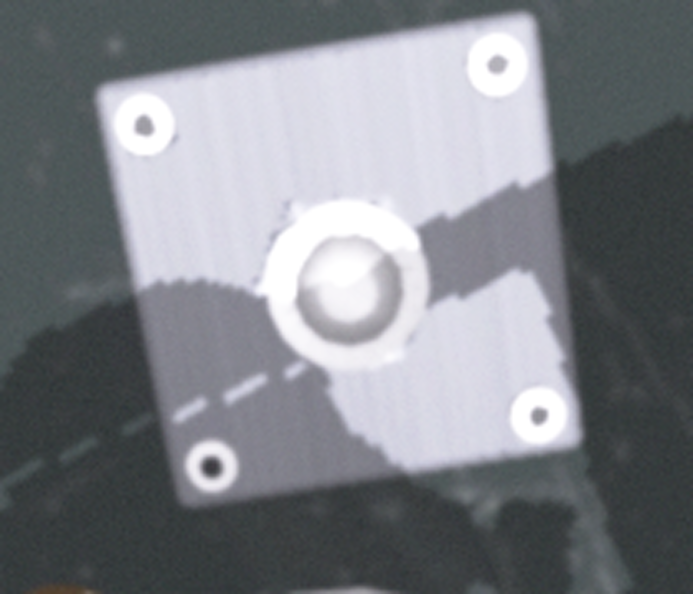

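The stud tip is at wrist pixel (281,128), which gives a centre of about (0.5612, -0.0632). Now over the stud and down.

>>> {"name": "jog_arm", "arguments": {"deltas": [[0,0,0,0.6,0,0,0.45],[0,0,0,1.4,0,0,0.45],[0,0,0,1.8,0,0,0.45],[0,0,0,1.4,0,0,0.45],[0,0,0,0.7,0,0,0.45],[0,0,0,0.22,0,0.6,0.45],[0,0,0,0,0,1,0.45],[0,0,0,0,0,1,0.45],[0,0,0,0,0,0.8,0.45],[0,0,0,0,0,0.5,0.45],[0,0,0,0,0,0,0.45],[0,0,0,0,0,0,0.45]]}}

```text
t: 12.38
tool_pos: [0.562, -0.0631, 0.0615]
tool_rot: [1.57, -2.72, -0.002]
contact_force: [-0.4, 0.6, -1.3]
opening: 0.0525
```

>>> {"name": "jog_arm", "arguments": {"deltas": [[0,0,0,0,0,0.2,0.45],[0,0,0,0,0,0.2,0.45],[0,0,0,0,0,0.2,0.45],[0,0,0,0,0,0.1,0.45],[0,0,0,0,0,0.1,0.45],[0,0,0,0,0,0,0.45],[0,0,0,0,0,0,0.45]]}}

```text
t: 12.97
tool_pos: [0.5623, -0.0635, 0.0543]
tool_rot: [1.569, -2.722, -0.0]
contact_force: [-0.0, 0.2, -3.0]
opening: 0.053
```

>>> {"name": "jog_arm", "arguments": {"deltas": [[0,0,0,0,0,0.1,0.45],[0,0,0,0,0,0.1,0.45],[0,0,0,0,0,0.1,0.45],[0,0,0,0,0,0.1,0.45],[0,0,0,0,0,0.1,0.45],[0,0,0,0,0,0.1,0.45],[0,0,0,0,0,0,0.45]]}}

```text
t: 13.55
tool_pos: [0.5621, -0.0635, 0.048]
tool_rot: [1.569, -2.721, -0.001]
contact_force: [0.2, 0.0, -2.4]
opening: 0.053
```

>>> {"name": "jog_arm", "arguments": {"deltas": [[0,0,0,0,0,0.1,0.45],[0,0,0,0,0,0.1,0.45],[0,0,0,0,0,0,0.45]]}}

```text
t: 13.8
tool_pos: [0.5622, -0.0635, 0.0461]
tool_rot: [1.569, -2.721, -0.0]
contact_force: [0.2, -0.3, -1.5]
opening: 0.0525
```

>>> {"name": "jog_arm", "arguments": {"deltas": [[0,0,0,0,0,0.1,0.45],[0,0,0,0,0,0.05,0.45],[0,0,0,0,0,0,0.45]]}}

```text
t: 14.05
tool_pos: [0.5622, -0.0635, 0.0446]
tool_rot: [1.569, -2.721, -0.0]
contact_force: [-0.7, 0.7, -1.5]
opening: 0.0525
```

>>> {"name": "jog_arm", "arguments": {"deltas": [[0,0,0,0,0,0.1,0.45],[0,0,0,0,0,0,0.45]]}}

```text
t: 14.22
tool_pos: [0.5621, -0.0634, 0.0436]
tool_rot: [1.569, -2.721, -0.001]
contact_force: [-0.8, 0.6, -2.4]
opening: 0.0529
```

>>> {"name": "jog_arm", "arguments": {"deltas": [[0,0,0,0,0,0.1,0.45],[0,0,0,0,0,0,0.45]]}}

```text
t: 14.38
tool_pos: [0.5621, -0.0634, 0.0425]
tool_rot: [1.569, -2.721, -0.001]
contact_force: [-0.2, 0.4, -2.3]
opening: 0.0527
```

>>> {"name": "jog_arm", "arguments": {"deltas": [[0,0,0,0,0,0.1,0.45],[0,0,0,0,0,0,0.45]]}}

```text
t: 14.55
tool_pos: [0.5622, -0.0635, 0.0415]
tool_rot: [1.569, -2.721, -0.0]
contact_force: [-0.8, 0.4, -2.3]
opening: 0.0528
```

>>> {"name": "jog_arm", "arguments": {"deltas": [[0,0,0,0,0,0.1,0.45],[0,0,0,0,0,0,0.45]]}}

```text
t: 14.72
tool_pos: [0.5623, -0.0635, 0.0406]
tool_rot: [-1.569, 2.721, 0.0]
contact_force: [-0.5, -0.2, -2.6]
opening: 0.0524
```

>>> {"name": "jog_arm", "arguments": {"deltas": [[0,0,0,0,0,0.05,0.45],[0,0,0,0,0,0,0.45]]}}

```text
t: 14.88
tool_pos: [0.5624, -0.0635, 0.0403]
tool_rot: [-1.569, 2.721, 0.0]
contact_force: [-0.5, 0.8, -1.9]
opening: 0.0528
```

>>> {"name": "jog_arm", "arguments": {"deltas": [[0,0,0,0,0,0.06,0.45],[0,0,0,0,0,0,0.45]]}}

```text
t: 15.05
tool_pos: [0.5624, -0.0635, 0.0397]
tool_rot: [-1.569, 2.721, 0.0]
contact_force: [0.2, 0.3, -2.2]
opening: 0.053
```

>>> {"name": "jog_arm", "arguments": {"deltas": [[0,0,0,0,0,0.06,0.45],[0,0,0,0,0,0,0.45]]}}

```text
t: 15.22
tool_pos: [0.5624, -0.0635, 0.0391]
tool_rot: [-1.569, 2.721, -0.0]
contact_force: [0.1, 0.5, -0.9]
opening: 0.0526
```

>>> {"name": "jog_arm", "arguments": {"deltas": [[0,0,0,0,0,0.04,0.45],[0,0,0,0,0,0,0.45]]}}

```text
t: 15.38
tool_pos: [0.5624, -0.0635, 0.0389]
tool_rot: [-1.57, 2.721, 0.0]
contact_force: [-0.8, 1.1, 0.1]
opening: 0.0527
```

Contact at an underside height of about 47.3 mm, the lowest landing. Screwing clockwise at the lead now, which is 0.023 cm per 0.12 rad.

>>> {"name": "jog_arm", "arguments": {"deltas": [[0,0,0.06,0,0,0.011,0.45],[0,0,0.12,0,0,0.023,0.45],[0,0,0.12,0,0,0.023,0.45],[0,0,0.12,0,0,0.023,0.45],[0,0,0,0,0,0,0.45]]}}

```text
t: 15.8
tool_pos: [0.5625, -0.0636, 0.0381]
tool_rot: [-0.965, 2.99, -0.0]
contact_force: [-1.1, 1.1, -0.4]
opening: 0.0529
```

```bash
cat > st.py <<'E'
from station import ctrl
o=ctrl.get_obs();print(round(o['t'],2),o['tool_pos'].round(4),o['contact_force'].round(2),o['wrist_torque'].round(3),o['q'].round(3)[5])
E
python3 st.py
```

```text
15.8 [ 0.5625 -0.0636  0.0381] [-1.15  1.05 -0.39] [ 0.169  0.129 -0.004] -2.439
```

>>> {"name": "jog_arm", "arguments": {"deltas": [[0,0,0.12,0,0,0.023,0.45],[0,0,0.12,0,0,0.023,0.45],[0,0,0.12,0,0,0.023,0.45],[0,0,0.12,0,0,0.023,0.45],[0,0,0.12,0,0,0.023,0.45],[0,0,0.12,0,0,0.023,0.45],[0,0,0,0,0,0,0.45]]}}

```text
t: 16.38
tool_pos: [0.5626, -0.0636, 0.0367]
tool_rot: [0.146, 3.138, -0.0]
contact_force: [-0.4, 0.3, 1.2]
opening: 0.0526
```

```bash
python3 st.py
```

```text
16.38 [ 0.5626 -0.0636  0.0367] [-0.42  0.3   1.21] [ 0.059  0.132 -0.065] -1.722
```

>>> {"name": "jog_arm", "arguments": {"deltas": [[0,0,0.12,0,0,0.022,0.45],[0,0,0.12,0,0,0.022,0.45],[0,0,0.12,0,0,0.022,0.45],[0,0,0.12,0,0,0.022,0.45],[0,0,0.12,0,0,0.022,0.45],[0,0,0,0,0,0,0.45]]}}

```text
t: 16.88
tool_pos: [0.5626, -0.0637, 0.0356]
tool_rot: [1.064, 2.955, -0.0]
contact_force: [-0.9, -0.1, -0.9]
opening: 0.0526
```

```bash
python3 st.py
```

```text
16.88 [ 0.5626 -0.0637  0.0356] [-0.9  -0.13 -0.87] [0.004 0.136 0.006] -1.124
```

>>> {"name": "jog_arm", "arguments": {"deltas": [[0,0,0.12,0,0,0.023,0.45],[0,0,0.12,0,0,0.023,0.45],[0,0,0,0,0,0,0.45]]}}

```text
t: 17.13
tool_pos: [0.5625, -0.0637, 0.0351]
tool_rot: [1.408, 2.808, 0.0]
contact_force: [-1.3, -0.1, 1.1]
opening: 0.0527
```

```bash
python3 st.py
```

```text
17.13 [ 0.5625 -0.0637  0.0351] [-1.33 -0.09  1.13] [ 0.004  0.055 -0.034] -0.885
```

>>> {"name": "jog_arm", "arguments": {"deltas": [[0,0,0.12,0,0,0.023,0.45],[0,0,0.12,0,0,0.023,0.45],[0,0,0,0,0,0,0.45]]}}

```text
t: 17.38
tool_pos: [0.5624, -0.0636, 0.0346]
tool_rot: [1.733, 2.62, 0.0]
contact_force: [-1.1, 0.4, 0.2]
opening: 0.0528
```

```bash
python3 st.py
```

```text
17.38 [ 0.5624 -0.0636  0.0346] [-1.15  0.36  0.17] [-0.019  0.203 -0.02 ] -0.646
```

Underside at about 42.9 mm with only free-running forces. Continuing in small steps.

>>> {"name": "jog_arm", "arguments": {"deltas": [[0,0,0.1,0,0,0.019,0.45],[0,0,0.1,0,0,0.019,0.45],[0,0,0,0,0,0,0.45]]}}

```text
t: 17.63
tool_pos: [0.5625, -0.0636, 0.0343]
tool_rot: [1.985, 2.435, 0.0]
contact_force: [-0.8, 0.6, 0.9]
opening: 0.0528
```

```bash
python3 st.py
```

```text
17.63 [ 0.5625 -0.0636  0.0343] [-0.76  0.64  0.91] [-0.021  0.201 -0.078] -0.447
```

>>> {"name": "jog_arm", "arguments": {"deltas": [[0,0,0.1,0,0,0.019,0.45],[0,0,0.1,0,0,0.019,0.45],[0,0,0,0,0,0,0.45]]}}

```text
t: 17.88
tool_pos: [0.5624, -0.0636, 0.0339]
tool_rot: [2.218, 2.225, -0.0]
contact_force: [-0.6, -1.0, 0.8]
opening: 0.0527
```

```bash
python3 st.py
```

```text
17.88 [ 0.5624 -0.0636  0.0339] [-0.56 -1.01  0.82] [-0.141  0.274 -0.027] -0.247
```

>>> {"name": "jog_arm", "arguments": {"deltas": [[0,0,0.09,0,0,0.017,0.45],[0,0,0.09,0,0,0.017,0.45],[0,0,0,0,0,0,0.45]]}}

```text
t: 18.13
tool_pos: [0.5624, -0.0636, 0.0335]
tool_rot: [2.409, 2.016, -0.0]
contact_force: [-1.3, 0.2, 1.2]
opening: 0.0526
```

```bash
python3 st.py
```

```text
18.13 [ 0.5624 -0.0636  0.0335] [-1.35  0.17  1.24] [-0.095  0.191 -0.054] -0.067
```

>>> {"name": "jog_arm", "arguments": {"deltas": [[0,0,0.09,0,0,0.017,0.45],[0,0,0.09,0,0,0.017,0.45],[0,0,0,0,0,0,0.45]]}}

```text
t: 18.38
tool_pos: [0.5623, -0.0636, 0.0332]
tool_rot: [-2.581, -1.792, 0.0]
contact_force: [-1.9, -1.0, 0.7]
opening: 0.0527
```

```bash
python3 st.py
```

```text
18.38 [ 0.5623 -0.0636  0.0332] [-1.93 -0.95  0.69] [-0.186  0.301 -0.023] 0.113
```

>>> {"name": "jog_arm", "arguments": {"deltas": [[0,0,0.09,0,0,0.017,0.45],[0,0,0.09,0,0,0.017,0.45],[0,0,0,0,0,0,0.45]]}}

```text
t: 18.63
tool_pos: [0.5622, -0.0636, 0.0328]
tool_rot: [-2.731, -1.552, 0.0]
contact_force: [-2.5, -1.1, 0.6]
opening: 0.0529
```

```bash
python3 st.py
```

```text
18.63 [ 0.5622 -0.0636  0.0328] [-2.5  -1.07  0.56] [-0.167  0.367  0.017] 0.293
```

>>> {"name": "jog_arm", "arguments": {"deltas": [[0,0,0.09,0,0,0.017,0.45],[0,0,0.09,0,0,0.017,0.45],[0,0,0,0,0,0,0.45]]}}

```text
t: 18.88
tool_pos: [0.5622, -0.0636, 0.0325]
tool_rot: [-2.86, -1.3, 0.001]
contact_force: [-3.2, -0.2, 1.9]
opening: 0.0527
```

```bash
python3 st.py
```

```text
18.88 [ 0.5622 -0.0636  0.0325] [-3.17 -0.2   1.92] [-0.235  0.478 -0.025] 0.473
```

>>> {"name": "jog_arm", "arguments": {"deltas": [[0,0,0,-0.04,-0.045,0,0.45],[0,0,0,0,0,0,0.45]]}}

```text
t: 19.05
tool_pos: [0.5621, -0.0635, 0.0326]
tool_rot: [2.86, 1.299, 0.002]
contact_force: [-0.3, -0.9, 1.2]
opening: 0.0529
```

```bash
python3 st.py
```

```text
19.05 [ 0.5621 -0.0635  0.0326] [-0.32 -0.92  1.19] [-0.189  0.171 -0.001] 0.474
```

>>> {"name": "jog_arm", "arguments": {"deltas": [[0,0,0.09,0,0,0.017,0.45],[0,0,0.09,0,0,0.017,0.45],[0,0,0,0,0,0,0.45]]}}

```text
t: 19.3
tool_pos: [0.5621, -0.0635, 0.0323]
tool_rot: [2.967, 1.032, 0.001]
contact_force: [-1.5, -0.0, 1.3]
opening: 0.053
```

```bash
python3 st.py
```

```text
19.3 [ 0.5621 -0.0635  0.0323] [-1.48 -0.    1.25] [-0.148  0.119 -0.048] 0.657
```

>>> {"name": "jog_arm", "arguments": {"deltas": [[0,0,0.09,0,0,0.017,0.45],[0,0,0.09,0,0,0.017,0.45],[0,0,0,0,0,0,0.45]]}}

```text
t: 19.55
tool_pos: [0.5621, -0.0636, 0.0322]
tool_rot: [3.047, 0.763, 0.001]
contact_force: [-1.1, -0.4, 2.8]
opening: 0.0529
```

```bash
python3 st.py
```

```text
19.55 [ 0.5621 -0.0636  0.0322] [-1.08 -0.44  2.84] [-0.137  0.34  -0.079] 0.836
```

>>> {"name": "jog_arm", "arguments": {"deltas": [[0,0,0.09,0,0,0.017,0.45],[0,0,0.09,0,0,0.017,0.45],[0,0,0,0,0,0,0.45]]}}

```text
t: 19.8
tool_pos: [0.5621, -0.0637, 0.0322]
tool_rot: [3.103, 0.486, 0.0]
contact_force: [-3.6, -0.9, 6.5]
opening: 0.0525
```

```bash
python3 st.py
```

```text
19.8 [ 0.5621 -0.0637  0.0322] [-3.56 -0.86  6.53] [-0.178  0.53  -0.098] 1.016
```

The height has stopped at 32.2 mm while the turn and feed went on. Fz rose from 1.3 to 6.5 N and the torque is rising, so the nut is felt. One more small nip makes it clearly firm.

>>> {"name": "jog_arm", "arguments": {"deltas": [[0,0,0.08,0,0,0.01,0.45],[0,0,0.06,0,0,0.01,0.45],[0,0,0,0,0,0,0.45],[0,0,0,0,0,0,0.45]]}}

```text
t: 20.13
tool_pos: [0.562, -0.0637, 0.0322]
tool_rot: [3.13, 0.272, 0.0]
contact_force: [-4.2, -0.7, 6.4]
opening: 0.0526
```

```bash
python3 st.py
```

```text
20.13 [ 0.562  -0.0637  0.0322] [-4.22 -0.68  6.45] [-0.192  0.711 -0.086] 1.153
```

Firm contact is held: about 8 N on the nut, underside at about 40.5 mm. Backing off half a turn, 3.14 rad with a 6 mm rise.

>>> {"name": "jog_arm", "arguments": {"deltas": [[0,0,-0.12,0,0,-0.023,0.45],[0,0,-0.12,0,0,-0.023,0.45],[0,0,-0.12,0,0,-0.023,0.45],[0,0,-0.12,0,0,-0.023,0.45],[0,0,-0.12,0,0,-0.023,0.45],[0,0,-0.12,0,0,-0.023,0.45],[0,0,0,0,0,0,0.45]]}}

```text
t: 20.72
tool_pos: [0.5621, -0.0633, 0.0326]
tool_rot: [2.832, 1.359, 0.002]
contact_force: [-0.0, -0.9, 0.8]
opening: 0.0527
```

```bash
python3 st.py
```

```text
20.72 [ 0.5621 -0.0633  0.0326] [-0.03 -0.86  0.84] [-0.054 -0.078 -0.018] 0.432
```

>>> {"name": "jog_arm", "arguments": {"deltas": [[0,0,-0.12,0,0,-0.023,0.45],[0,0,-0.12,0,0,-0.023,0.45],[0,0,-0.12,0,0,-0.023,0.45],[0,0,-0.12,0,0,-0.023,0.45],[0,0,-0.12,0,0,-0.023,0.45],[0,0,-0.12,0,0,-0.023,0.45],[0,0,-0.12,0,0,-0.023,0.45],[0,0,-0.12,0,0,-0.023,0.45],[0,0,-0.12,0,0,-0.023,0.45],[0,0,-0.12,0,0,-0.023,0.45],[0,0,0,0,0,0,0.45]]}}

```text
t: 21.63
tool_pos: [0.562, -0.0634, 0.0349]
tool_rot: [1.576, 2.717, 0.001]
contact_force: [0.5, 0.9, 1.0]
opening: 0.053
```

```bash
python3 st.py
```

```text
21.63 [ 0.562  -0.0634  0.0349] [0.45 0.94 0.97] [-0.    -0.004  0.019] -0.764
```

>>> {"name": "jog_arm", "arguments": {"deltas": [[0,0,-0.12,0,0,-0.023,0.45],[0,0,-0.12,0,0,-0.023,0.45],[0,0,-0.12,0,0,-0.023,0.45],[0,0,-0.12,0,0,-0.023,0.45],[0,0,-0.12,0,0,-0.023,0.45],[0,0,-0.12,0,0,-0.023,0.45],[0,0,-0.12,0,0,-0.023,0.45],[0,0,-0.12,0,0,-0.023,0.45],[0,0,-0.12,0,0,-0.023,0.45],[0,0,-0.12,0,0,-0.023,0.45],[0,0,-0.02,0,0,0,0.45],[0,0,0,0,0,0,0.45]]}}

```text
t: 22.63
tool_pos: [0.562, -0.0634, 0.0372]
tool_rot: [-0.255, 3.131, 0.0]
contact_force: [0.8, -0.3, 1.3]
opening: 0.0526
```

```bash
python3 st.py
```

```text
22.63 [ 0.562  -0.0634  0.0372] [ 0.8  -0.27  1.35] [ 0.05  -0.001  0.023] -1.978
```

>>> {"name": "jog_arm", "arguments": {"deltas": [[0,0,0,0,0,0,0.65],[0,0,0,0,0,0,0.7],[0,0,0,0,0,0,0.8],[0,0,0,0,0,0,0.9],[0,0,0,0,0,0,0.9],[0,0,0,0,0,0,0.9],[0,0,0,0,0,0,0.9]]}}

```text
t: 23.22
tool_pos: [0.5617, -0.0635, 0.0371]
tool_rot: [-0.26, 3.131, 0.0]
contact_force: [0.5, -0.0, 0.5]
opening: 0.0766
```

>>> {"name": "jog_arm", "arguments": {"deltas": [[0,0,0,0,0,-0.3,0.9],[0,0,0,0,0,-0.7,0.9],[0,0,0,0,0,-1,0.9],[0,0,0,0,0,-1.5,0.9],[0,0,0,0,0,-2,0.9],[0,0,0,0,0,-2,0.9],[0,0,0,0,0,-2,0.9],[0,0,0,0,0,-1.5,0.9],[0,0,0,0,0,-0.7,0.9],[0,0,0,0,0,0,0.9],[0,0,0,0,0,0,0.9],[0,0,0,0,0,0,0.9]]}}

```text
t: 24.22
tool_pos: [0.561, -0.0633, 0.153]
tool_rot: [0.261, -3.129, -0.001]
contact_force: [0.1, -0.0, 1.0]
opening: 0.0769
```

```bash
python3 st.py; python3 - <<'E'
from h import *
im,d,K,D,T=grab('wrist','w9.png'); P=cloud(d,K,D,T)
r=np.hypot(P[...,0]-.5617,P[...,1]+.063); m=(r<.03)&(r>.013)&(np.abs(P[...,2]-.069)<.006)
w=P[m]; A=np.c_[w[:,:2]-w[:,:2].mean(0),np.ones(len(w))]; s=np.linalg.lstsq(A,w[:,2],rcond=None)[0]
k=np.abs(A@s-w[:,2])<.002; s=np.linalg.lstsq(A[k],w[k,2],rcond=None)[0]
print('ring top z',np.median(w[:,2]),'tilt deg',np.degrees(np.hypot(*s[:2])),cv2.minEnclosingCircle(w[:,:2].astype(np.float32)),len(w))
b=grab('side','s9.png')[0]
a=im[...,::-1][:300]; b=b[100:360,150:430,::-1]
cv2.imwrite('pics/c9.png',np.hstack([cv2.resize(a,(440,236)),cv2.resize(b,(254,236))]))
E
```

```text
24.22 [ 0.561  -0.0633  0.153 ] [ 0.11 -0.01  1.01] [0.075 0.011 0.029] -1.981
ring top z 0.06973156085053284 tilt deg 0.07217625411897793 ((0.56187903881073, -0.06314581632614136), 0.027359671890735626) 3099
```

View pics/c9.png

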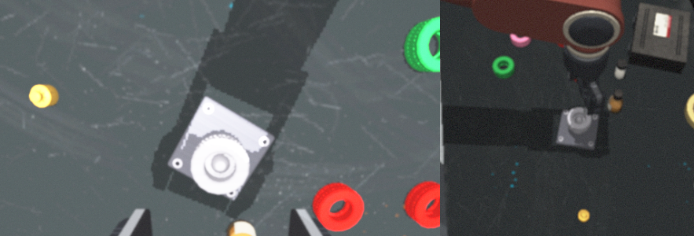

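The ring sits level on the stud at crop (219,163), and the bystanders are standing where they were. Handing in.

```bash
python3 -c "
from station import ctrl
print(ctrl.finish_job(), ctrl.get_obs()['t'])"
```

```text
the job is handed in; nothing more can be done
the job is handed in; nothing more can be done
```

The steel ring is on the stud thread, level, about 5 mm clear of the stop nut. The job was handed in at about 24 s of the 67 s allowed.

**What I did:**
- **Landing:** I gripped the ring, set it over the stud and felt it rest on the thread with its underside at about 47 mm.
- **Screwing down:** I turned it clockwise about 4 rad at the thread's lead until the height stopped changing at about 40.5 mm. There the tool force rose by about 5 N over free running, to about 8 N more than with the ring hanging free.
- **Backing off:** I then turned it back 3.13 rad, half a turn, released it and lifted clear.

**Last checks:**
- The ring's top is at 69.7 mm, so its underside is at about 45.7 mm. Its tilt is 0.07° and it is centred on the stud.
- The vial, dropper bottle and brass weight look unmoved in the last picture. I did not measure them again.

**What disagreed:**
- **Fingertips:** The tips stood about 30 mm farther back than `tcp_to_tips` (22 mm) implied. The first closing passed just above the ring, so I measured the tips from depth and grasped lower.
- **Rise:** The tool rose 5 mm instead of the full 6 mm on backing off. That fits the thread's axial play.
- **Nut force:** In the last small nip before backing off, the force stayed at about 6.4 N rather than rising further. I took that as firm and did not press more.

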